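# Run the marking stage home to its end stop

### The job

The stage of the marking slide is locked by a spring pin in a toothed rack. With the fingertips, press the black release button down and keep it down while you push the stage along its rails until it is fully home against the end stop, so the carving comes up to the scriber; then let the button spring up so that the stage locks there, and move clear. Do not touch the carving, and leave everything else on the bench where it stands: nothing is to be picked up.

Things in the scene. Friction and masses are not known exactly. Their poses are not given: they have to be found in the camera images.
- marking_slide: fixed marking slide: dark steel base plate 130 x 400 mm on the table with two aluminium rails. Origin under its middle at table height; its y axis runs along the rails to the end stop (steel block 130 mm wide, 68 mm high, across the +y end), its x axis away from the robot, z up. A scriber post 160 mm tall stands at x +108, y +85 mm
- stage (a joint): position of the plywood stage (160 mm across the rails x 112 mm along them, top 50 mm above the table), in m; grows towards the end stop, where it ends at 0.164. While the release button is up a pin in a toothed rack (11 mm pitch, 3 mm play) locks it; with the button down it slides with about 1.5 N of friction plus 6 N per m/s
- release (a joint): how far the release button is pressed, in m: 0 up, 0.007 fully down. It moves straight down; 3.5 N starts it, 6 N takes it fully down. The lock pin is clear of the rack once it is past 4 mm, so hold it fully down; let go, it springs up into the next gap of the rack. There is a gap at the end stop
- button_top (a point): middle of the top face of the release button: a black rectangle, 34 mm across the rails x 32 mm along them, on the robot side of the stage, 48 mm from the slide's centre line; it rides with the stage. Up, its top is 70 mm above the table and 12 mm above its 44 mm square aluminium surround. Axes as the slide's
- push_plate (a point): middle of the top edge of an upright aluminium plate fixed on the stage, 44 mm wide across the rails, 10 mm thick, on the end-stop side of the button and 92 mm above the table (22 mm above the button). Its face towards the button is 26 mm from the button's middle, so a finger on the button may bear against it
- stage_front (a point): middle of the stage's leading face (towards the stop), 43 mm above the table
- stop_face (a point): where the stage's leading face comes to rest against the end stop, 43 mm above the table
- carving: pale carved totem on a square wooden foot 50 x 48 mm, 88 mm tall, fixed on the far side of the stage; its top is 138 mm above the table. Its axis is 88 mm further in x and 19 mm lower in y (slide axes) than the button's middle. Origin under its foot, at the stage's top. Not to be touched
- figure: small dark carved wooden figure standing on a round foot, 48 mm across, 94 mm tall; origin under its foot. Bystander, stands beyond the slide
- billet: upright round reddish wood billet, 44 mm across, 85 mm tall; origin under its foot. Bystander, stands beyond the slide
- gouge: carving tool with a pale wooden handle, 160 mm long, lying flat on the robot side of the slide; origin at its middle on the table. Bystander
- tape: roll of blue tape lying flat, 100 mm across, 25 mm high; origin under its centre. Bystander
- mug: white ceramic mug, 76 mm across, 90 mm tall; origin under its centre. Bystander
- pencil_pot: red pot with pencils, 68 mm across, 140 mm tall; origin under its centre. Bystander
- offcut: pale wooden block 70 x 40 x 30 mm lying flat; origin under its centre. Bystander

How it is judged (in metres and radians):
On the way, in this order (a step that is already met when the one before it is completed fails the run):
1. the release button is pressed down while the stage is still short of its stop (value of joint release above 0.0045 m and value of joint stage below 0.14 m), for 0.1 s.
2. the stage has come home against the stop with the button still held down (value of joint stage above 0.161 m and value of joint release above 0.004 m), for 0.05 s.
At the end, for the whole second after the job is handed in: the stage is within 3 mm of its end stop and at rest, with the release button sprung up again (pressed less than 2 mm) (value of joint stage above 0.161 m and value of joint release below 0.002 m and velocity of joint stage between -0.005 and 0.005 m/s); the robot touches nothing.
It fails at once if the robot touches the carving (contact force between any of the fingers, the arm and carving above 0.5 N).
It fails at once if another thing on the bench is shifted by more than 20 mm or lifted (distance of any of figure, billet, gouge, tape, mug, pencil_pot, offcut from where it was at the start of the episode above 0.02 m).
It also fails if it takes over 34 s, if anything falls off the work surface, if the arm or the gripper's body presses on something with over 40 N, if the wrist force passes 120 N, or if a joint passes its speed limit or range.

### The arm

A 6-joint arm with a two-finger parallel gripper is mounted at the origin on the work surface. World frame = base frame: x ahead of the robot, y to its left, z up, the work surface at z = 0. Lengths are in mm, angles in degrees, forces in N, time in s.
With the tool pointing down it reaches from about 300 to 850 mm from the base axis. Payload 4.2 kg.
Tool frame: the origin (TCP) lies between the finger pads; the fingertips stand 22 mm ahead of it and the grasp point (between the pads) lies 3 mm ahead of it (env.finger_overhang is the distance from the TCP to the fingertips, in mm); z points along the fingers, y is the line along which they close (so a half turn about z gives the same grasp; the last joint's range is limited). The gripper opens to 91 mm and grips with 3 to 60 N. Pads are 32 mm wide; open, the fingers measure 118 mm over their backs; the gripper's body (76 mm by 178 mm) begins 60 mm behind the grasp point.
Start: joints at [63.885, 18.312, 89.639, -0, 72.044, -1.146], TCP at [242.733, 521.273, 203.676] pointing down, gripper open.
Joint ranges: [-177.97, 177.97], [-48.28, 115.42], [12.27, 149.76], [-77.06, 257.06], [2.81, 150.46], [-146.56, 146.56]. Speed limits (degrees/s): [147.25, 147.25, 180, 180, 180, 180].

### API

Orientations are given as [roll, pitch, yaw] about the fixed x, y, z axes, in that order (R = Rz(yaw) Ry(pitch) Rx(roll)).
In Python, from workcell import state, cams, ticket, look_for, outline_of, env gives the robot as it stands.
- The arm moves only by the tool servo_tool, never from a script. Its argument "steps" is a list of rows, each a list of 3 entries, a list of its own where there are three numbers: the closure in counts, from 0 (fully open) to 255 (shut), then the shift along the tool's x, y, z in mm, then the turn, a rotation vector about the tool's x, y, z in rad. A call has exactly 10 rows; each row shifts and turns the commanded pose from where the row before left it, along the tool's axes as they then stand; what a row does not reach is not made up. A row lasts 1/10 s, in which the tool goes at most 50 mm and 8.59 degrees, less where a joint would pass 70% of its speed; a pose out of reach is approached as far as the arm can. A call with a gripper value outside its range is refused whole. The fingers move at their own pace and stop on an object; "squeeze" is the grip in N (left out, the last holds). Time passes only in rows, so rows that do not move let the fingers close, or fill a call up. It gives the time, the measured TCP pose, the force, the opening and the grip force at its end, in the units of the state.
- state(): the state, without advancing time (a new reading comes with each control period).
- cams.grab_frame(name): name is "scene" or "top"; returns a dict with "color" (480x640x3 uint8, red, green, blue), "z_map" (480x640 float32, mm along the optical axis (not along the pixel's ray), 0 where there is no reading), "fovy" (degrees; the focal length in pixels is half the picture's height over the tangent of half this angle, whatever the lens; pixels are square), "cx", "cy" (the principal point, pixels), "eye" and "rotation" of the camera in the world. Camera axes: x right, y up, looking along -z (the intrinsics and any distortion apply to the point x, -y, -z); pixel columns grow to the right and rows downward; lengths in mm; the calibration is good to about 2 mm. A picture is of the moment at which its call begins.
- ticket.job_done(): hands the job in; it is judged then, once.
Trained networks look in a picture, given as the dict that the camera call returned (one of the last four; its "shot" number tells which), for a name from the list of things; names that differ only in an ending like _2 or _b are one class to them, and where a whole thing is asked for, a point or a joint stands for the part that bears it (a point fixed in the world has none). Each returns a list of dicts, best first, with "confidence" (0 to 1); they miss things now and then, are a little off and sometimes report something else, mostly with a low value. They report only what shows in the picture. A call takes as long as a camera call.
- look_for(picture, thing): "at" ([column, row] in pixels, amid what is visible of it).
- outline_of(picture, thing): "pixels" (480x640 bool, what is visible of it) and "at" ([column, row] in pixels, amid what is visible of it).
The state is a dict: "time_s": time; "qpos": joint angles; "qvel": joint speeds; "effort": joint torques, N m; "ee_pos": TCP position; "ee_rot": TCP orientation; "force": force on the tool from outside, world axes, zero at the start; "torque": the same for the moment, N m; "gripper_width": finger opening in mm; "gripper_force": force on a finger pad.
Only numpy, scipy, OpenCV 4.12 (cv2) and the standard library are available. Lean on these libraries where they do the work, as an engineer would, in place of code of your own. Each camera call takes 0.05 s, during which the arm holds its last target. There are 200 camera calls.

## Working session

There is one attempt and no reset: what is moved stays moved. The work goes in short steps, Python scripts to look and compute and a tool call to move; the robot and the scene stay as the last step left them, time stands still between calls to the robot, and variables do not carry over. Pictures are saved under pics/ and viewed, at most 10 in all, crops included, and the job is handed in when it is done.

Besides the shell and the picture viewer there is one more tool, called after "Call:" by a JSON object that holds its "fn" and its "kwargs", one argument or row to a line. servo_tool: Moves the arm, as the interface text tells. Its arguments: {"type":"object","properties":{"steps":{"type":"array","items":{"type":"array"}},"squeeze":{"type":"number"}},"required":["steps"]}

```bash
ls; mkdir -p pics; cat > h.py <<'E'
import numpy as np, cv2
from workcell import state, cams, ticket, look_for, outline_of, env
def pts(p):
    z=p["z_map"]; f=240/np.tan(np.radians(p["fovy"])/2)
    v,u=np.mgrid[0:480,0:640]
    c=np.stack([(u-p["cx"])*z/f,-(v-p["cy"])*z/f,-z],-1)
    return c@np.array(p["rotation"]).T+np.array(p["eye"])
def save(p,n): cv2.imwrite(n,cv2.cvtColor(p["color"],cv2.COLOR_RGB2BGR))
E
python3 - <<'E'
from h import *
s=state(); print(s)
for n in ("scene","top"):
    p=cams.grab_frame(n); save(p,f"pics/{n}1.png"); X=pts(p)
    print(n,{k:p[k] for k in p if k not in("color","z_map")})
    for t in ["button_top","push_plate","stage","carving","marking_slide","stage_front","gouge","mug","tape","pencil_pot","offcut","figure","billet"]:
        r=outline_of(p,t)[:1]
        for o in r:
            m=o["pixels"]&(p["z_map"]>0); q=X[m]
            if len(q): print(t,round(o["confidence"],2),np.round(o["at"]),m.sum(),"med",np.median(q,0).round(),"lo",np.percentile(q,3,0).round(),"hi",np.percentile(q,97,0).round())
E
```

```text
pics
{'time_s': 0.0, 'qpos': array([ 6.38846760e+01,  1.83507590e+01,  8.97066129e+01, -6.55278135e-04,
        7.20432947e+01, -1.14789234e+00]), 'qvel': array([ 0.03033525, -0.08954731,  0.01838795,  0.0606476 ,  0.03468652,
       -0.06438898]), 'effort': array([-3.67201437e-04, -4.12462449e+01, -2.31974959e+01,  7.26316497e-02,
        4.58185840e-02, -1.43249358e-04]), 'ee_pos': array([242.49912803, 520.78455465, 202.8277362 ]), 'ee_rot': array([-1.79899341e+02, -1.39379016e-03,  1.55032770e+02]), 'force': array([-0.29144776,  0.12502573, -0.42468312]), 'torque': array([0.00280622, 0.03634625, 0.02499182]), 'gripper_force': 0.0, 'gripper_width': 90.92086636132723}Traceback (most recent call last):
  File "<stdin>", line 4, in <module>
  File "h.py", line 7, in pts
    return c@np.array(p["rotation"]).T+np.array(p["eye"])
           ~~~~~~~~~~~~~~~~~~~~~~~~~~~^~~~~~~~~~~~~~~~~~~
ValueError: operands could not be broadcast together with shapes (480,640) (3,)
```

```bash
sed -i 's/np.array(p\["rotation"\]).T/Rotation.from_euler("xyz",p["rotation"],degrees=True).as_matrix().T/; 1a from scipy.spatial.transform import Rotation' h.py
python3 - <<'E'
from h import *
for n in ("scene","top"):
    p=cams.grab_frame(n); save(p,f"pics/{n}1.png"); X=pts(p)
    print(n,{k:p[k] for k in p if k not in("color","z_map")})
    for t in ["button_top","push_plate","stage","carving","marking_slide","gouge","mug","tape","pencil_pot","offcut","figure","billet"]:
        r=outline_of(p,t)[:1]
        for o in r:
            m=o["pixels"]&(p["z_map"]>0); q=X[m]
            if len(q): print(t,round(o["confidence"],2),np.round(o["at"]),m.sum(),"med",np.median(q,0).round(),"lo",np.percentile(q,3,0).round(),"hi",np.percentile(q,97,0).round())
E
```

```text
scene {'fovy': 48.98495030190082, 'cx': 317.6150081627531, 'cy': 227.54961147317255, 'eye': array([1260.54083113,  356.92138432, 1151.30322494]), 'rotation': array([ 36.10766094,   0.93884207, 117.74103511]), 'shot': 2}
button_top 0.55 [346. 229.] 154 med [539.  38.  68.] lo [479.   8.   2.] hi [555.  54.  73.]
push_plate 0.74 [352. 251.] 2492 med [589.  76.  51.] lo [505.   1.  42.] hi [658. 139. 126.]
stage 0.8 [348. 250.] 2577 med [590.  76.  51.] lo [504.   0.  27.] hi [658. 138. 126.]
carving 0.68 [342. 255.] 469 med [633.  72.  86.] lo [608.  40.  63.] hi [649.  91. 135.]
marking_slide 0.72 [348. 257.] 8625 med [601.  75.  30.] lo [ 460. -111.    4.] hi [710. 231. 121.]
gouge 0.73 [329. 219.] 325 med [496. -38.  19.] lo [446. -76.   6.] hi [519.  49.  28.]
mug 0.98 [545. 248.] 1429 med [376. 506.  53.] lo [318. 468.   1.] hi [401. 546.  90.]
tape 0.77 [212. 130.] 542 med [ 369. -503.   19.] lo [ 325. -551.    1.] hi [ 416. -458.   28.]
pencil_pot 0.73 [348. 258.] 8447 med [603.  75.  30.] lo [ 465. -109.    7.] hi [711. 231. 121.]
offcut 0.9 [484. 308.] 666 med [568. 419.  28.]
[... 840 characters left out ...]
d [582.  70.  33.] lo [ 458. -106.   10.] hi [697. 221. 114.]
gouge 0.59 [328. 269.] 324 med [489. -36.  24.] lo [446. -76.   1.] hi [513.  53.  30.]
mug 0.73 [111. 318.] 1259 med [359. 526.  48.] lo [317. 470.   2.] hi [396. 573.  94.]
tape 0.72 [514. 318.] 832 med [ 366. -504.   24.] lo [ 320. -552.   -0.] hi [ 413. -455.   29.]
pencil_pot 0.94 [479. 246.] 850 med [ 554. -437.   54.] lo [ 519. -464.    3.] hi [ 582. -400.  117.]
offcut 0.78 [159. 242.] 427 med [558. 419.  31.] lo [532. 387.   6.] hi [584. 458.  36.]
figure 0.8 [298. 172.] 285 med [761.  43.  25.] lo [748.  23.   1.] hi [803.  64.  95.]
billet 0.55 [264. 193.] 324 med [693. 131.  85.] lo [680. 113.   9.] hi [717. 152.  90.]
```

View pics/scene1.png

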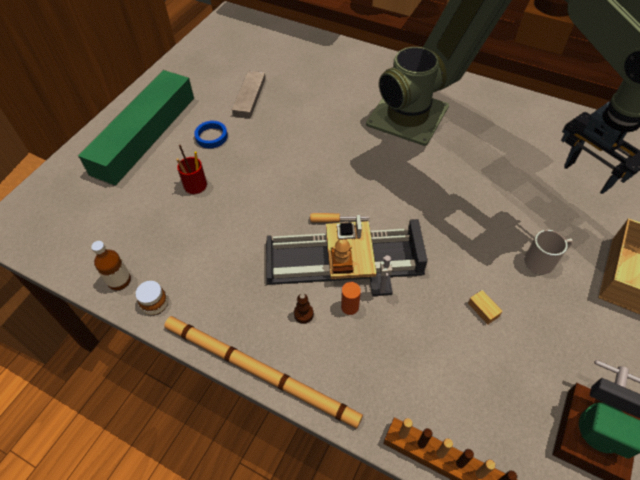

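View pics/top1.png

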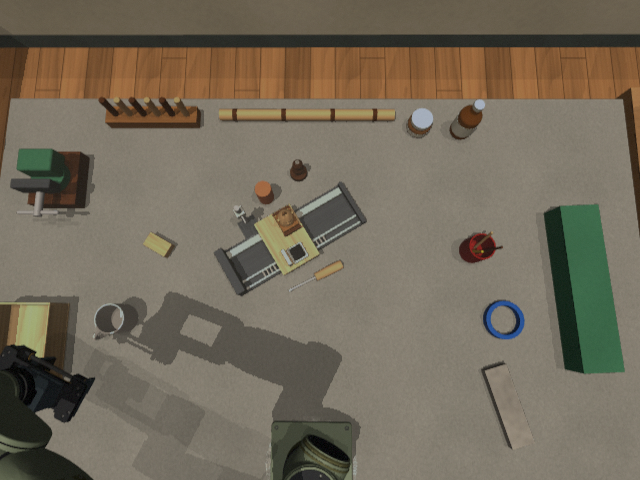

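```bash
python3 - <<'E'
from h import *
for n in ("top","scene"):
    p=cams.grab_frame(n); X=pts(p)
    c=p["color"].astype(int); reg=(np.abs(X[...,0]-580)<200)&(np.abs(X[...,1]-70)<230)&(p["z_map"]>0)
    def rect(m,name):
        q=X[m][:,:2].astype(np.float32); r=cv2.minAreaRect(q); b=cv2.boxPoints(r)
        print(n,name,len(q),np.round(r[0]),np.round(r[1]),round(r[2],1),"z",np.median(X[m][:,2]).round(1),b.round().tolist())
    m=outline_of(p,"marking_slide")[0]["pixels"]&(p["z_map"]>0)
    rect(m&(X[...,2]<40),"slide low"); 
    s=m&(abs(X[...,2]-50)<5)&(c[...,0]-c[...,2]>50); rect(s,"stage")
    e=m&(abs(X[...,2]-68)<6)&(X[...,1]>150); rect(e,"stop")
    b=reg&(abs(X[...,2]-70)<5)&(c.sum(-1)<130)&(np.hypot(X[...,0]-537,X[...,1]-40)<35); rect(b,"button")
    pl=reg&(abs(X[...,2]-92)<6)&(np.hypot(X[...,0]-530,X[...,1]-65)<40); rect(pl,"plate")
    cv2.imwrite(f"pics/{n}2.png",cv2.resize(cv2.cvtColor(p["color"],cv2.COLOR_RGB2BGR)[170:310,200:400] if n=="top" else cv2.cvtColor(p["color"],cv2.COLOR_RGB2BGR)[200:300,260:430],None,fx=4,fy=4,interpolation=cv2.INTER_CUBIC))
E
```

```text
top slide low 4773 [615.  81.] [241. 412.] 30.8 z 15.0 [[406.0, 196.0], [617.0, -158.0], [824.0, -35.0], [613.0, 319.0]]
top stage 1086 [573.  70.] [157. 106.] 31.4 z 51.6 [[479.0, 74.0], [534.0, -16.0], [668.0, 66.0], [613.0, 156.0]]
top stop 464 [527. 218.] [203.  81.] 1.3 z 69.4 [[425.0, 256.0], [427.0, 175.0], [630.0, 180.0], [628.0, 260.0]]
top button 19 [533.  40.] [27. 28.] 32.3 z 71.5 [[514.0, 44.0], [529.0, 21.0], [552.0, 35.0], [537.0, 59.0]]
top plate 63 [519.  67.] [43. 10.] 30.4 z 93.3 [[498.0, 61.0], [503.0, 52.0], [540.0, 74.0], [535.0, 82.0]]
scene slide low 5146 [571.  54.] [225. 411.] 20.3 z 13.8 [[394.0, 208.0], [537.0, -178.0], [748.0, -99.0], [605.0, 286.0]]
scene stage 1322 [576.  68.] [161. 112.] 31.5 z 49.3 [[478.0, 74.0], [536.0, -22.0], [674.0, 63.0], [615.0, 158.0]]
scene stop 420 [533. 214.] [210.  78.] 1.3 z 66.7 [[427.0, 251.0], [429.0, 173.0], [639.0, 178.0], [637.0, 256.0]]
scene button 109 [539.  39.] [33. 28.] 33.1 z 68.6 [[518.0, 41.0], [533.0, 18.0], [561.0, 36.0], [545.0, 60.0]]
scene plate 62 [520.  63.] [45. 10.] 30.7 z 90.9 [[498.0, 56.0], [504.0, 47.0], [542.0, 70.0], [537.0, 79.0]]
```

View pics/top2.png

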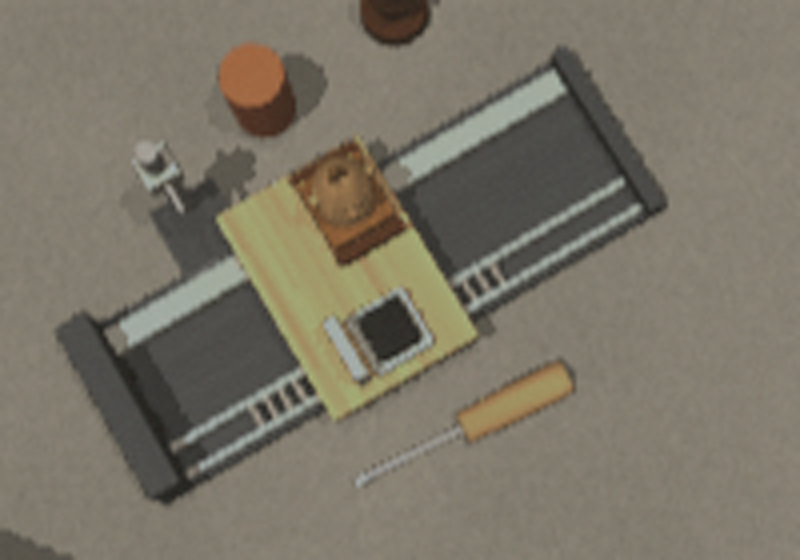

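View pics/scene2.png

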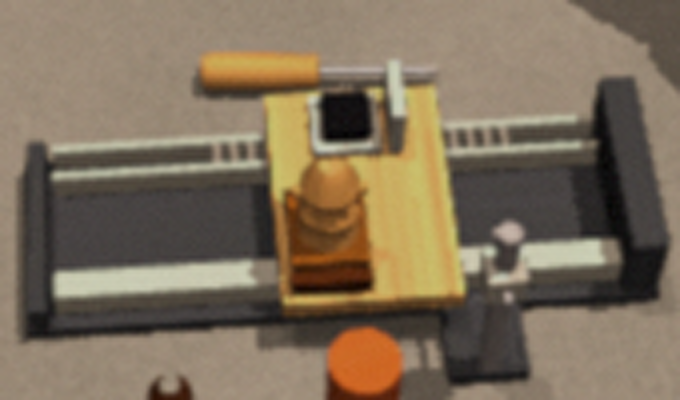

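Call:
{"fn": "servo_tool", "kwargs": {
  "steps": [
    [255,[-23.1,-15.4,0],[0,0,0]],
    [255,[-23.1,-15.4,0],[0,0,0]],
    [255,[-23.1,-15.4,0],[0,0,0]],
    [255,[-23.1,-15.4,0],[0,0,0]],
    [255,[-23.1,-15.4,0],[0,0,0]],
    [255,[-23.1,-15.4,0],[0,0,0]],
    [255,[-23.1,-15.4,0],[0,0,0]],
    [255,[-23.1,-15.4,0],[0,0,0]],
    [255,[-23.1,-15.4,0],[0,0,0]],
    [255,[-23.1,-15.4,0],[0,0,0]]
  ],
  "squeeze": 30
}}

```text
time_s: 2.55
ee_pos: [387.6, 283.2, 203.8]
ee_rot: [180.0, 0.0, 155.0]
force: [-0.4, -0.1, -1.0]
gripper_width: 13.9
gripper_force: 0.0
```

Call:
{"fn": "servo_tool", "kwargs": {
  "steps": [
    [255,[-23.1,-15.4,0],[0,0,0]],
    [255,[-23.1,-15.4,0],[0,0,0]],
    [255,[-23.1,-15.4,0],[0,0,0]],
    [255,[-23.1,-15.4,0],[0,0,0]],
    [255,[-23.1,-15.4,0],[0,0,0]],
    [255,[-23.1,-15.4,0],[0,0,0]],
    [255,[-23.1,-15.4,0],[0,0,0]],
    [255,[-23.1,-15.4,0],[0,0,0]],
    [255,[-23.1,-15.4,0],[0,0,0]],
    [255,[-23.1,-15.4,0],[0,0,0]]
  ]
}}

```text
time_s: 3.55
ee_pos: [532.1, 46.0, 203.7]
ee_rot: [180.0, 0.0, 155.0]
force: [0.3, 0.9, -0.7]
gripper_width: 0.7
gripper_force: 0.0
```

Call:
{"fn": "servo_tool", "kwargs": {
  "steps": [
    [255,[0,0,0],[0,0,0.135]],
    [255,[0,0,0],[0,0,0.135]],
    [255,[0,0,0],[0,0,0.135]],
    [255,[0,0,0],[0,0,0.135]],
    [255,[0,0,0],[0,0,0.135]],
    [255,[0,0,0],[0,0,0.135]],
    [255,[0,0,0],[0,0,0.135]],
    [255,[0,0,0],[0,0,0.135]],
    [255,[0,0,0],[0,0,0.135]],
    [255,[0,0,0],[0,0,0.135]]
  ]
}}

```text
time_s: 4.55
ee_pos: [531.5, 47.1, 203.7]
ee_rot: [180.0, -0.0, 77.4]
force: [-0.4, 0.4, -0.1]
gripper_width: 0.7
gripper_force: 0.0
```

Call:
{"fn": "servo_tool", "kwargs": {
  "steps": [
    [255,[0,0,0],[0,0,0.135]],
    [255,[0,0,0],[0,0,0.135]],
    [255,[0,0,0],[0,0,0.135]],
    [255,[0,0,0],[0,0,0.135]],
    [255,[0,0,0],[0,0,0.135]],
    [255,[0,0,0],[0,0,0.135]],
    [255,[0,0,0],[0,0,0]],
    [255,[0,0,0],[0,0,0]],
    [255,[0,0,0],[0,0,0]],
    [255,[0,0,0],[0,0,0]]
  ]
}}

```text
time_s: 5.55
ee_pos: [531.5, 47.1, 203.7]
ee_rot: [-180.0, -0.0, 31.3]
force: [0.4, -0.1, 0.5]
gripper_width: 0.4
gripper_force: 0.0
```

Call:
{"fn": "servo_tool", "kwargs": {
  "steps": [
    [255,[0,0,10],[0,0,0]],
    [255,[0,0,12],[0,0,0]],
    [255,[0,0,12],[0,0,0]],
    [255,[0,0,12],[0,0,0]],
    [255,[0,0,12],[0,0,0]],
    [255,[0,0,12],[0,0,0]],
    [255,[0,0,8],[0,0,0]],
    [255,[0,0,4],[0,0,0]],
    [255,[0,0,0],[0,0,0]],
    [255,[0,0,0],[0,0,0]]
  ]
}}

```text
time_s: 6.55
ee_pos: [531.9, 47.1, 122.0]
ee_rot: [180.0, -0.0, 31.3]
force: [0.2, 0.2, -0.2]
gripper_width: 0.3
gripper_force: 0.0
```

```bash
python3 - <<'E'
from h import *
a=np.radians(31.3); ax=np.array([np.cos(a),np.sin(a)]); ay=np.array([-np.sin(a),np.cos(a)])
for n in ("scene","top"):
    p=cams.grab_frame(n); X=pts(p); c=p["color"].astype(int)
    r=(X[...,:2]-[536,39.5]); u=r@ax; v=r@ay; Z=X[...,2]
    ok=p["z_map"]>0
    st=ok&(u>0)&(u<90)&(abs(Z-50)<4)&(v>0)&(v<120)&(c[...,0]-c[...,2]>50)
    sp=ok&(u>0)&(u<90)&(abs(Z-68)<3)&(v>120)&(v<240)
    print(n,"front v",np.percentile(v[st],[50,95,99.5]).round(1),"stop v",np.percentile(v[sp],[.5,3,50,97]).round(1) if sp.any() else None, sp.sum())
    if n=="scene": cv2.imwrite("pics/s3.png",cv2.resize(cv2.cvtColor(p["color"],cv2.COLOR_RGB2BGR)[170:300,260:450],None,fx=4,fy=4,interpolation=cv2.INTER_CUBIC))
print(state()["ee_pos"])
E
```

```text
scene front v [35.5 56.6 58.9] stop v [161.6 162.2 173.7 184.3] 214Traceback (most recent call last):
  File "<stdin>", line 9, in <module>
    return _quantile_unchecked(
        a, q, axis, out, overwrite_input, method, keepdims, weights)
    return _ureduce(a,
                    func=_quantile_ureduce_func,
    ...<5 lines>...
                    overwrite_input=overwrite_input,
                    method=method)
    r = func(a, **kwargs)
    result = _quantile(arr,
                       quantiles=q,
    ...<2 lines>...
                       out=out,
                       weights=wgt)
    slices_having_nans = np.isnan(arr[-1, ...])
                                  ~~~^^^^^^^^^
IndexError: index -1 is out of bounds for axis 0 with size 0
```

View pics/s3.png

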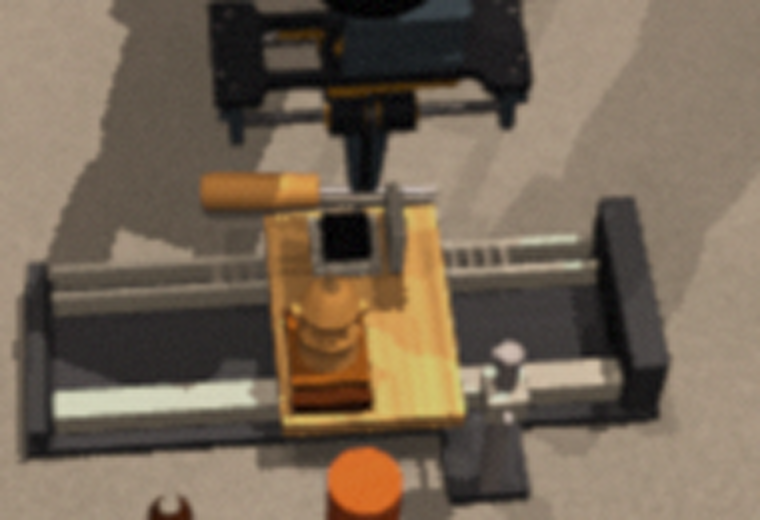

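Call:
{"fn": "servo_tool", "kwargs": {
  "steps": [
    [255,[0,0,6],[0,0,0]],
    [255,[0,0,6],[0,0,0]],
    [255,[0,0,5],[0,0,0]],
    [255,[0,0,5],[0,0,0]],
    [255,[0,0,4],[0,0,0]],
    [255,[0,0,4],[0,0,0]],
    [255,[0,0,3],[0,0,0]],
    [255,[0,0,2],[0,0,0]],
    [255,[0,0,1],[0,0,0]],
    [255,[0,0,0],[0,0,0]]
  ]
}}

```text
time_s: 7.65
ee_pos: [531.5, 47.0, 85.6]
ee_rot: [-180.0, 0.0, 31.3]
force: [0.1, 0.1, -0.1]
gripper_width: 0.3
gripper_force: 0.0
```

```bash
python3 - <<'E'
from h import *
print(env.finger_overhang, state()["force"], state()["ee_pos"])
for n in ("scene","top"):
    p=cams.grab_frame(n); X=pts(p)
    c=cv2.cvtColor(p["color"],cv2.COLOR_RGB2BGR)
    c=c[190:260,300:390] if n=="scene" else c[200:290,250:350]
    cv2.imwrite(f"pics/{n}4.png",cv2.resize(c,None,fx=6,fy=6,interpolation=cv2.INTER_CUBIC))
    m=(p["z_map"]>0)&(np.hypot(X[...,0]-531,X[...,1]-47)<50)&(X[...,2]>75)&(X[...,2]<125)
    for lo in range(75,125,10):
        k=m&(X[...,2]>=lo)&(X[...,2]<lo+10)
        if k.any(): print(n,lo,k.sum(),X[k].min(0).round(),X[k].max(0).round())
E
```

```text
22.0 [ 0.10626319  0.09756159 -0.053819  ] [531.51128047  47.04077675  85.57534907]
scene 75 16 [503.  49.  76.] [541.  79.  84.]
scene 85 63 [499.  49.  85.] [551.  78.  95.]
scene 95 17 [507.  46.  96.] [555.  59. 104.]
scene 105 17 [529.  30. 105.] [554.  62. 115.]
scene 115 24 [544.  44. 115.] [554.  62. 124.]
top 85 1 [500.  59.  91.] [500.  59.  91.]
```

View pics/scene4.png

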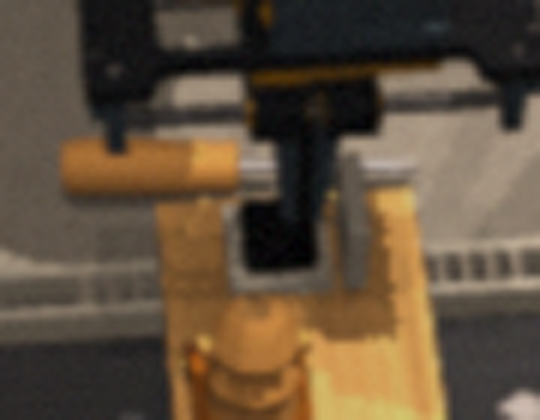

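```bash
python3 - <<'E'
from h import *
p=cams.grab_frame("scene"); X=pts(p); c=p["color"].astype(int)
R=Rotation.from_euler("xyz",p["rotation"],degrees=True).as_matrix(); f=240/np.tan(np.radians(p["fovy"])/2)
def proj(w):
    q=R.T@(np.array(w)-p["eye"]); return (p["cx"]+f*q[0]/-q[2],p["cy"]-f*q[1]/-q[2])
for w in [(531.5,47,63.6),(531.5,47,75),(536,39.5,70),(536,39.5,63)]: 
    u,v=proj(w); print(w,(u-300)*6,(v-190)*6)
for v in range(216,237,2): print(v,[(int(X[v,u,2]),c[v,u].sum()) for u in range(338,358,2)])
E
```

```text
(531.5, 47, 63.6) 300.71534335540605 231.0009018106075
(531.5, 47, 75) 301.61916533449744 215.12213287588673
(536, 39.5, 70) 280.61499183545766 223.25092056919465
(536, 39.5, 63) 280.1485548917906 232.96457146177562
216 [(22, np.int64(437)), (-2, np.int64(414)), (-1, np.int64(423)), (4, np.int64(422)), (139, np.int64(168)), (141, np.int64(75)), (137, np.int64(42)), (136, np.int64(58)), (138, np.int64(91)), (88, np.int64(217))]
218 [(18, np.int64(372)), (16, np.int64(362)), (7, np.int64(379)), (9, np.int64(369)), (134, np.int64(169)), (131, np.int64(76)), (131, np.int64(24)), (126, np.int64(65)), (131, np.int64(103)), (87, np.int64(195))]
220 [(19, np.int64(258)), (-3, np.int64(218)), (-1, np.int64(234)), (-2, np.int64(248)), (122, np.int64(149)), (124, np.int64(78)), (118, np.int64(36)), (123, np.int64(65)), (122, np.int64(113)), (83, np.int64(178))]
222 [(0, np.int64(217)), (-4, np.int64(270)), (-5, np.int64(272)), (0, np.int64(286)), (111, np.int64(167)), (116, np.int64(76)), (107, np.int64(32)), (113, np.int64(79)), (116, np.int64(184)), (79, np.int64(231))]
224 [(54, np.int64(364
[... 752 characters left out ...]
7)), (67, np.int64(96)), (59, np.int64(258)), (58, np.int64(173))]
232 [(56, np.int64(273)), (68, np.int64(139)), (70, np.int64(20)), (71, np.int64(22)), (68, np.int64(28)), (69, np.int64(12)), (69, np.int64(18)), (65, np.int64(76)), (56, np.int64(246)), (48, np.int64(179))]
234 [(56, np.int64(284)), (57, np.int64(240)), (63, np.int64(44)), (64, np.int64(44)), (63, np.int64(54)), (62, np.int64(66)), (64, np.int64(92)), (58, np.int64(161)), (57, np.int64(252)), (50, np.int64(191))]
236 [(54, np.int64(262)), (56, np.int64(338)), (59, np.int64(310)), (56, np.int64(312)), (58, np.int64(274)), (53, np.int64(304)), (59, np.int64(274)), (55, np.int64(244)), (55, np.int64(243)), (45, np.int64(216))]
```

```bash
cat > g.py <<'E'
from h import *
a=np.radians(31.3); ax=np.array([np.cos(a),np.sin(a)]); ay=np.array([-np.sin(a),np.cos(a)])
e=state()["ee_pos"]
p=cams.grab_frame("scene"); X=pts(p); c=p["color"].astype(int)
r=X[...,:2]-e[:2]; u=r@ax; v=r@ay; Z=X[...,2]
m=(p["z_map"]>0)&(abs(u)<60)&(abs(v)<110)&(Z>e[2]-25)&(Z<260)&(c.max(-1)<75)
for lo in range(int(e[2])-20,230,8):
    k=m&(Z>=lo)&(Z<lo+8)
    if k.any(): print(lo,k.sum(),"u",np.percentile(u[k],[2,50,98]).round(),"v",np.percentile(v[k],[2,50,98]).round(), "v core", np.percentile(v[k&(abs(v)<45)],[2,98]).round() if (k&(abs(v)<45)).any() else None)
E
python3 g.py
```

```text
65 112 u [-14.   5.  18.] v [-27. -13.  15.] v core [-27.  15.]
73 7 u [-11.  15.  19.] v [-20.  15.  15.] v core [-20.  15.]
81 8 u [-18. -10.  14.] v [15. 16. 16.] v core [15. 16.]
89 6 u [12. 15. 18.] v [-8. -2. 14.] v core [-8. 14.]
97 10 u [12. 16. 19.] v [-12.  -7.   2.] v core [-12.   2.]
105 16 u [14. 16. 20.] v [-11.  -2.   4.] v core [-11.   4.]
113 17 u [14. 16. 19.] v [-14.  -6.   6.] v core [-14.   6.]
121 16 u [15. 17. 21.] v [-13.  -5.   5.] v core [-13.   5.]
129 18 u [15. 18. 20.] v [-14.  -2.   7.] v core [-14.   7.]
137 23 u [15. 18. 21.] v [-14.  -2.   8.] v core [-14.   8.]
145 21 u [-2. 18. 21.] v [-15.  -2.   6.] v core [-15.   6.]
153 5 u [-3. 11. 18.] v [-2. -0.  2.] v core [-2.  2.]
169 4 u [ 3.  9. 33.] v [-18.  -0.   1.] v core [-18.   1.]
177 44 u [-25.  37.  41.] v [-84. -13.  76.] v core [-28.  16.]
185 165 u [-28.  33.  40.] v [-80. -17.  71.] v core [-45.  39.]
193 184 u [-22.  32.  40.] v [-82. -10.  75.] v core [-38.  22.]
201 129 u [-21.  25.  40.] v [-88. -15.  78.] v core [-43.  41.]
209 630 u [-34.  12.  38.] v [-91. -27.  83.] v core [-43.  43.]
217 400 u [-33.  12.  37.] v [-91.   0.  83.] v core [-40.  44.]
225 72 u [19. 24. 28.] v [-16.  16.  46.] v core [-17.  43.]
```

Call:
{"fn": "servo_tool", "kwargs": {
  "steps": [
    [255,[0,0,4],[0,0,0]],
    [255,[0,0,4],[0,0,0]],
    [255,[0,0,4],[0,0,0]],
    [255,[0,0,4],[0,0,0]],
    [255,[0,0,3],[0,0,0]],
    [255,[0,0,3],[0,0,0]],
    [255,[0,0,2],[0,0,0]],
    [255,[0,0,1],[0,0,0]],
    [255,[0,0,0],[0,0,0]],
    [255,[0,0,0],[0,0,0]]
  ]
}}

```text
time_s: 8.85
ee_pos: [531.7, 47.0, 60.8]
ee_rot: [180.0, -0.0, 31.3]
force: [-0.1, -0.3, -0.7]
gripper_width: 0.2
gripper_force: 0.0
```

```bash
python3 g.py
```

```text
40 3 u [-28. -25. -24.] v [16. 16. 16.] v core [16. 16.]
48 3 u [-17. -17.  12.] v [-26. -17.  14.] v core [-26.  14.]
56 23 u [-7. 15. 16.] v [-26.  -7.  15.] v core [-26.  15.]
64 69 u [-17.   4.  18.] v [-26. -18.  15.] v core [-26.  15.]
72 25 u [-8. 16. 19.] v [-23.  -5.  15.] v core [-23.  15.]
80 25 u [-9. 17. 22.] v [-12.  -0.  16.] v core [-12.  16.]
88 20 u [-9. 15. 18.] v [-14.   1.  24.] v core [-14.  24.]
96 17 u [12. 17. 20.] v [-13.  -3.   7.] v core [-13.   7.]
104 16 u [14. 17. 19.] v [-15.  -3.   7.] v core [-15.   7.]
112 19 u [15. 18. 21.] v [-14.  -4.   8.] v core [-14.   8.]
120 23 u [-11.  18.  20.] v [-16.  -2.   8.] v core [-16.   8.]
128 5 u [-6. -2. 17.] v [-2.  0.  1.] v core [-2.  1.]
136 2 u [18. 18. 18.] v [0. 0. 0.] v core [0. 0.]
144 5 u [ 9. 35. 36.] v [-80.   0.  69.] v core [0. 1.]
152 44 u [-28.  37.  41.] v [-83.  -8.  76.] v core [-31.  20.]
160 147 u [-28.  33.  41.] v [-80. -24.  71.] v core [-45.  41.]
168 169 u [-19.  32.  40.] v [-80.  -7.  75.] v core [-36.  21.]
176 128 u [-21.  25.  40.] v [-87. -18.  79.] v core [-43.  41.]
184 620 u [-33.  12.  39.] v [-90. -26.  83.] v core [-43.  42.]
192 362 u [-31.  11.  36.] v [-90.  -7.  83.] v core [-40.  42.]
200 71 u [20. 25. 29.] v [-19.  16.  46.] v core [-19.  44.]
208 69 u [19. 24. 28.] v [-18.  10.  45.] v core [-18.  43.]
216 44 u [21. 23. 28.] v [-19.   5.  45.] v core [-19.  41.]
224 4 u [21. 23. 24.] v [-19. -19. -17.] v core [-19. -17.]
```

Call:
{"fn": "servo_tool", "kwargs": {
  "steps": [
    [255,[0,0,1],[0,0,0]],
    [255,[0,0,1],[0,0,0]],
    [255,[0,0,1],[0,0,0]],
    [255,[0,0,1],[0,0,0]],
    [255,[0,0,1],[0,0,0]],
    [255,[0,0,0],[0,0,0]],
    [255,[0,0,0],[0,0,0]],
    [255,[0,0,0],[0,0,0]],
    [255,[0,0,0],[0,0,0]],
    [255,[0,0,0],[0,0,0]]
  ]
}}

```text
time_s: 9.9
ee_pos: [531.8, 47.1, 55.8]
ee_rot: [180.0, -0.0, 31.3]
force: [0.8, 0.3, 5.1]
gripper_width: 0.2
gripper_force: 2.2
```

Call:
{"fn": "servo_tool", "kwargs": {
  "steps": [
    [255,[0,0,1],[0,0,0]],
    [255,[0,0,1],[0,0,0]],
    [255,[0,0,1],[0,0,0]],
    [255,[0,0,0.5],[0,0,0]],
    [255,[0,0,0],[0,0,0]],
    [255,[0,0,0],[0,0,0]],
    [255,[0,0,0],[0,0,0]],
    [255,[0,0,0],[0,0,0]],
    [255,[0,0,0],[0,0,0]],
    [255,[0,0,0],[0,0,0]]
  ]
}}

```text
time_s: 10.9
ee_pos: [531.8, 47.1, 52.9]
ee_rot: [180.0, -0.0, 31.3]
force: [-1.8, -0.4, 9.5]
gripper_width: 0.3
gripper_force: 4.9
```

Call:
{"fn": "servo_tool", "kwargs": {
  "steps": [
    [255,[0,-3,0],[0,0,0]],
    [255,[0,-6,0],[0,0,0]],
    [255,[0,-10,0],[0,0,0]],
    [255,[0,-12,0],[0,0,0]],
    [255,[0,-12,0],[0,0,0]],
    [255,[0,-12,0],[0,0,0]],
    [255,[0,-12,0],[0,0,0]],
    [255,[0,-10,0],[0,0,0]],
    [255,[0,-6,0],[0,0,0]],
    [255,[0,-3,0],[0,0,0]]
  ]
}}

```text
time_s: 11.9
ee_pos: [487.2, 120.6, 52.9]
ee_rot: [179.9, -0.1, 31.3]
force: [0.3, -3.2, 9.7]
gripper_width: 0.5
gripper_force: 4.8
```

```bash
cat > t.py <<'E'
from h import *
a=np.radians(31.3); ax=np.array([np.cos(a),np.sin(a)]); ay=np.array([-np.sin(a),np.cos(a)])
print(state()["force"].round(1),state()["ee_pos"].round(1))
p=cams.grab_frame("scene"); X=pts(p); c=p["color"].astype(int)
r=(X[...,:2]-[536,39.5]); u=r@ax; v=r@ay; Z=X[...,2]; ok=p["z_map"]>0
st=ok&(u>20)&(u<90)&(abs(Z-50)<4)&(v<200)&(c[...,0]-c[...,2]>50)
bt=ok&(abs(u)<14)&(v>-20)&(v<140)&(Z>54)&(Z<80)&(c.sum(-1)<70)
print("front",np.percentile(v[st],[95,99.5]).round(1),"black z",bt.sum(),np.median(Z[bt]) if bt.any() else 0)
save(p,"pics/t.png")
E
python3 t.py
```

```text
[ 0.3 -3.2  9.7] [487.2 120.6  52.9]
front [142.  145.2] black z 48 62.715653319878015
```

Call:
{"fn": "servo_tool", "kwargs": {
  "steps": [
    [255,[0,-2,0],[0,0,0]],
    [255,[0,-3,0],[0,0,0]],
    [255,[0,-3,0],[0,0,0]],
    [255,[0,-3,0],[0,0,0]],
    [255,[0,-3,0],[0,0,0]],
    [255,[0,-2,0],[0,0,0]],
    [255,[0,-1,0],[0,0,0]],
    [255,[0,-1,0],[0,0,0]],
    [255,[0,0,0],[0,0,0]],
    [255,[0,0,0],[0,0,0]]
  ]
}}

```text
time_s: 12.95
ee_pos: [479.0, 135.2, 52.9]
ee_rot: [179.8, -0.1, 31.3]
force: [2.2, -4.0, 8.1]
gripper_width: 0.5
gripper_force: 4.2
```

```bash
python3 t.py
```

```text
[ 2.2 -4.   8.1] [479.  135.2  52.9]
front [154.5 157.4] black z 64 61.96632264320294
```

Call:
{"fn": "servo_tool", "kwargs": {
  "steps": [
    [255,[0,-1,0],[0,0,0]],
    [255,[0,-1,0],[0,0,0]],
    [255,[0,-1,0],[0,0,0]],
    [255,[0,-1,0],[0,0,0]],
    [255,[0,-1,0],[0,0,0]],
    [255,[0,-1,0],[0,0,0]],
    [255,[0,0,0],[0,0,0]],
    [255,[0,0,0],[0,0,0]],
    [255,[0,0,0],[0,0,0]],
    [255,[0,0,0],[0,0,0]]
  ]
}}

```text
time_s: 14.0
ee_pos: [477.7, 137.7, 52.9]
ee_rot: [179.5, -0.1, 31.5]
force: [6.7, -14.7, 6.9]
gripper_width: -0.1
gripper_force: 10.4
```

```bash
python3 t.py
```

```text
[  6.7 -14.7   6.9] [477.7 137.7  52.9]
front [154.4 157.6] black z 74 61.779540644385406
```

```bash
python3 - <<'E'
import cv2
c=cv2.imread("pics/t.png")[200:300,290:440]; cv2.imwrite("pics/t5.png",cv2.resize(c,None,fx=5,fy=5,interpolation=cv2.INTER_CUBIC))
E
```

```text
(no output)
```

View pics/t5.png

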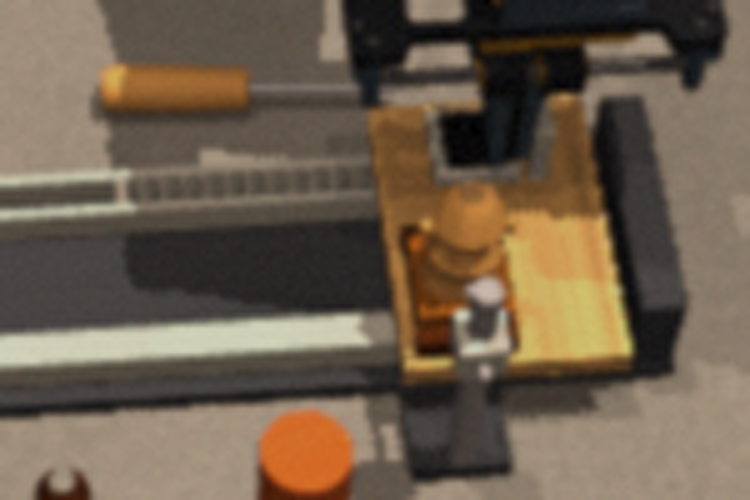

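```bash
python3 - <<'E'
from h import *
a=np.radians(31.3); ax=np.array([np.cos(a),np.sin(a)]); ay=np.array([-np.sin(a),np.cos(a)])
p=cams.grab_frame("scene"); X=pts(p); c=p["color"].astype(int)
r=(X[...,:2]-[536,39.5]); u=r@ax; v=r@ay
for y in range(240,275,3):
    print(y,[(round(float(v[y,x])),round(float(X[y,x,2])),round(float(u[y,x])),int(c[y,x,0]-c[y,x,2])) for x in range(406,424) if 140<v[y,x]<172])
R=Rotation.from_euler("xyz",p["rotation"],degrees=True).as_matrix(); f=240/np.tan(np.radians(p["fovy"])/2)
E
```

```text
240 [(148, 48, 35, 67), (150, 52, 38, 71), (153, 50, 37, 76), (156, 47, 35, 79), (158, 48, 36, 44), (162, 45, 34, 13), (161, 57, 43, -2), (163, 61, 45, -2), (163, 69, 51, 5), (165, 70, 52, 3), (169, 64, 48, 6), (171, 67, 50, 8)]
243 [(146, 50, 46, 101), (149, 50, 46, 101), (152, 45, 43, 95), (153, 52, 47, 90), (157, 49, 46, 80), (163, 35, 36, 45), (163, 43, 42, 7), (162, 56, 51, 0), (163, 65, 57, 0), (164, 69, 60, 5), (167, 66, 58, 6), (170, 65, 58, 4)]
246 [(145, 50, 55, 123), (149, 45, 51, 122), (151, 47, 53, 121), (154, 44, 51, 123), (155, 51, 56, 112), (159, 43, 51, 75), (162, 40, 49, 25), (163, 49, 55, 3), (162, 63, 65, 2), (162, 72, 71, 4), (166, 67, 68, 4), (169, 64, 66, 6), (171, 65, 67, 5)]
249 [(144, 48, 63, 121), (146, 48, 63, 124), (148, 49, 64, 123), (151, 51, 65, 123), (153, 49, 64, 119), (157, 46, 62, 102), (158, 50, 65, 60), (162, 55, 68, 1), (162, 66, 76, 3), (164, 65, 76, 3), (167, 67, 77, 5), (169, 67, 77, 6), (171, 69, 78, 5)]
252 [(141, 52, 74, 120), (145, 49, 72, 120), (147, 50, 73, 124), (150, 48, 72, 122), (153, 45, 70, 124), (155, 49, 73, 112), (156, 52, 75, 
[... 1240 characters left out ...]
, (167, 53, 112, 2), (169, 54, 113, -2)]
267 [(142, 53, 118, 101), (145, 49, 116, 105), (148, 47, 115, 110), (149, 50, 118, 117), (152, 50, 118, 115), (154, 51, 118, 97), (157, 49, 117, 73), (163, 35, 109, 37), (163, 44, 114, 5), (166, 41, 113, -1), (171, 32, 107, 2)]
270 [(140, 52, 127, 99), (144, 47, 124, 101), (146, 49, 125, 106), (148, 49, 125, 110), (151, 50, 126, 111), (153, 49, 126, 104), (155, 53, 128, 91), (164, 23, 111, 53), (165, 30, 115, 12), (169, 25, 112, 0), (172, 23, 111, 1)]
273 [(142, 40, 128, 55), (144, 38, 127, 54), (147, 40, 128, 54), (149, 41, 129, 55), (152, 39, 128, 52), (155, 34, 125, 50), (157, 37, 127, 43), (165, 12, 113, 19), (168, 12, 113, 3), (171, 11, 112, -1)]
```

Call:
{"fn": "servo_tool", "kwargs": {
  "steps": [
    [255,[0,0,0.5],[0,0,0]],
    [255,[0,0,0.5],[0,0,0]],
    [255,[0,-1,0],[0,0,0]],
    [255,[0,-1,0],[0,0,0]],
    [255,[0,-1,0],[0,0,0]],
    [255,[0,-1,0],[0,0,0]],
    [255,[0,0,0],[0,0,0]],
    [255,[0,0,0],[0,0,0]],
    [255,[0,0,0],[0,0,0]],
    [255,[0,0,0],[0,0,0]]
  ]
}}

```text
time_s: 15.1
ee_pos: [477.8, 137.7, 53.0]
ee_rot: [179.1, -0.2, 31.6]
force: [11.3, -29.5, 11.8]
gripper_width: 0.6
gripper_force: 19.4
```

```bash
python3 t.py
```

```text
[ 11.3 -29.5  11.8] [477.8 137.7  53. ]
front [154.1 157.5] black z 75 62.590151995534825
```

Call:
{"fn": "servo_tool", "kwargs": {
  "steps": [
    [255,[0,2,0],[0,0,0]],
    [255,[0,2,0],[0,0,0]],
    [255,[0,1,0],[0,0,0]],
    [255,[0,0,-2],[0,0,0]],
    [255,[0,0,-3],[0,0,0]],
    [255,[0,0,-3],[0,0,0]],
    [255,[0,0,-3],[0,0,0]],
    [255,[0,0,-3],[0,0,0]],
    [255,[0,0,0],[0,0,0]],
    [255,[0,0,0],[0,0,0]]
  ]
}}

```text
time_s: 16.15
ee_pos: [476.2, 138.0, 64.5]
ee_rot: [179.7, 0.0, 31.4]
force: [6.0, -7.3, -0.6]
gripper_width: 0.6
gripper_force: 4.7
```

```bash
python3 t.py
```

```text
[ 6.  -7.3 -0.6] [476.2 138.   64.5]
front [154.7 157.8] black z 76 68.57088494253946
```

Call:
{"fn": "servo_tool", "kwargs": {
  "steps": [
    [255,[0,3,-1],[0,0,0]],
    [255,[0,3,-1],[0,0,0]],
    [255,[0,3,-1],[0,0,0]],
    [255,[0,1,-5],[0,0,0]],
    [255,[0,0,-15],[0,0,0]],
    [255,[0,0,-25],[0,0,0]],
    [255,[0,0,-25],[0,0,0]],
    [255,[0,0,-25],[0,0,0]],
    [255,[0,0,-15],[0,0,0]],
    [255,[0,0,-5],[0,0,0]]
  ]
}}

```text
time_s: 17.2
ee_pos: [481.0, 132.0, 185.2]
ee_rot: [180.0, -0.2, 31.3]
force: [-0.0, -0.3, 0.0]
gripper_width: 0.2
gripper_force: 0.0
```

```bash
python3 t.py; python3 -c "
import cv2
c=cv2.imread('pics/t.png')[200:300,290:440]; cv2.imwrite('pics/t6.png',cv2.resize(c,None,fx=5,fy=5,interpolation=cv2.INTER_CUBIC))"
```

```text
[-0.  -0.3  0. ] [481.  132.  185.2]
front [154.8 158.1] black z 99 68.77613915200686
```

View pics/t6.png

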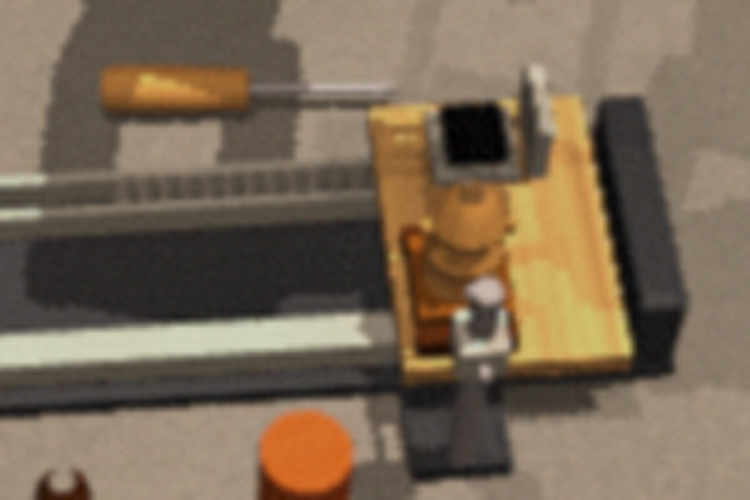

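The picture shows the stage (right edge about (600–630, 100–355)) against the stop. The black button is up at (475, 135), the gouge hasn't moved and the arm is clear.

```bash
python3 -c "
from workcell import ticket
print(ticket.job_done())"
```

```text
the job is handed in; nothing more can be done
None
```

I pushed the stage against its end stop with the button held down, let the button spring up to lock it, moved the arm clear and handed the job in at about 17 s. No verdict came back. The stage did not move under a 31 N push with the button down, but the camera depth left a possible 3–4 mm gap at the stop that I put down to depth error or a bumper.

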